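# Find the dragging turntable pivot by feel and set it in the repair tray

### The arm

A 7-joint arm with a two-finger parallel gripper is mounted at the origin on the work surface. World frame = base frame: x ahead of the robot, y to its left, z up, the work surface at z = 0. Lengths are in m, angles in rad, forces in N, time in s.
With the tool pointing down it reaches from about 0.4 to 0.9 m from the base axis. Payload 5.6 kg.
Tool frame: the origin (TCP) lies at the very end of the fingers, on their centre line; the grasp point (between the pads) lies 19 mm behind it; z points along the fingers, y is the direction in which the jaws open and shut (so a half turn about z gives the same grasp; the last joint's range is limited). The gripper opens to 92 mm and grips with 3 to 60 N. Pads are 20 mm wide; open, the fingers measure 128 mm over their backs; the gripper's body (75 mm by 189 mm) begins 69 mm behind the grasp point.
Start: joints at [-1.16, 0.468, -0.012, 1.603, 0.006, 1.071, -0.056], TCP at [0.285, 0.584, 0.188] pointing down, gripper open.
Joint ranges: [-2.53, 2.53], [-0.31, 2.02], [-1.57, 1.55], [0.28, 2.44], [-1.29, 4.43], [0.15, 1.84], [-2.92, 2.92]. Speed limits (rad/s): [2.57, 2.57, 3.14, 3.14, 3.14, 3.14, 3.14].

### API

Orientations are given as [roll, pitch, yaw] about the fixed x, y, z axes, in that order (R = Rz(yaw) Ry(pitch) Rx(roll)).
In Python, from bench import env, solver, vision, spotter, status gives the robot as it stands. Calls block until the motion is done:
- env.goto(position, orientation): joint-space move of the TCP to a pose.
- env.move_straight(position, orientation=None, v=0.15, force_limit=None): straight line of the TCP; orientation=None keeps the orientation; v is the mean speed in m/s. With force_limit (N) it stops when the force on the tool has changed by that much, and returns True; else False.
- env.goto_joints(angles): joint-space move.
- env.open_gripper() and env.grab(f_grip=None): open the fingers fully, or close them until they stop; f_grip is the grip in N (None keeps the last).
- env.wait(seconds).
- solver.ik(position, orientation): joint angles nearest the present ones, or None.
- vision.snapshot(name): name is "side" or "top" or "wrist"; returns the picture (480x640x3 uint8, red, green, blue); there is no depth.
- vision.calibration(name): a dict with "mtx" (3x3 intrinsics, pixels), "cam_to_world" (4x4, takes a point from camera to world coordinates); the wrist camera has in their place "tool_from_camera" (4x4, takes a point from camera to tool coordinates, whose origin is the TCP and whose axes are the flange's). Camera axes: x right, y down, z forward; pixel columns grow to the right and rows downward; lengths in m; the calibration is good to about 2 mm. The wrist camera is an equidistant fisheye: a pixel r from the principal point sees the ray r / f radians off the axis. A picture is of the moment at which its call begins: read the wrist's pose just before it. calibration takes no time and is no camera call.
A pose or a line that the arm cannot do raises env.MotionError and nothing moves.
- env.sign_off(): hands the job in, once; it reports no verdict.
Trained networks look in the newest picture that a camera, given by its name, has taken for a name from the list of things; names that differ only in an ending like _2 or _b are one class to them, and where a whole thing is asked for, a point or a joint stands for the part that bears it (a point fixed in the world has none). Each returns a list of dicts, best first, with "score" (0 to 1); they miss things now and then, are a little off and sometimes report something else, mostly with a low value. They report only what shows in the picture. A call takes as long as a camera call.
- spotter.search_frame(query, camera): "point" ([column, row] as shares, 0 to 1, of the picture: columns of its width, rows of its height, amid what is visible of it).
- spotter.landmark_of(query, camera): "point" ([column, row] as shares, 0 to 1, of the picture: columns of its width, rows of its height: a listed point, or the origin of a listed thing).
Readings, each from a call of its own:
- status.read_time(): time.
- status.read_q(): joint angles.
- status.read_joint_velocities(): joint speeds.
- status.read_joint_efforts(): joint torques, N m.
- status.read_ee_pos(): TCP position.
- status.read_eef_rot(): TCP orientation.
- status.read_ft_force(): force on the tool from outside, world axes, zero at the start.
- status.read_torque(): the same for the moment, N m.
- status.read_grip_width(): finger opening in m.
Only numpy, scipy, OpenCV 4.12 (cv2) and the standard library are available. Lean on these libraries where they do the work, as an engineer would, in place of code of your own. Each camera call takes 0.05 s, during which the arm holds its last target. There are 200 camera calls.

### The job

One of the three turntable pivots in the plywood rack has a bearing that drags, and only your hand can tell which. First turn the steel tang of every one of the three by an eighth of a turn or more, leaving each tang where you turned it and feeling how hard it turns; then lift the stiff one out by its tang and lower it gently, upright and fully home, into the square pocket in the black repair tray, without forcing or dropping it. Leave the two sound ones seated in the rack, don't disturb the other things lying about, and let go of everything at the end.

Things in the scene. Friction and masses are not known exactly. Their poses are not given: they have to be found in the camera images.
- tang_a_grip (a point): point to grip on the steel tang (flat upright key, 64 mm long, 12 mm thick, 44 mm tall, standing in the middle of the housing) of one of three outwardly identical turntable pivots; on the turning axis, 26 mm above the housing's top and 18 mm below the tang's top. x = along the tang's 64 mm length, y = across its 12 mm thickness, z = up along the turning axis. The tang is also the handle for lifting the pivot
- pivot_a_mid (a point): centre of the square cast housing (60 x 60 mm, 28 mm high with its round boss; whole pivot 0.6 to 0.85 kg) of the same pivot, 14 mm above its underside; tang_a_grip is 40 mm above it. x and y = along the housing's sides, z = up. At the start it sits loosely in a pocket of the rack
- tang_a (a joint): angle of that tang, rad, counter-clockwise from above; 0 = along the housing's x; starts within 0.2 of 0; no stops; stays where it is left, no coasting. Torque to turn it: under 0.05 N m if sound, about 0.23 N m if it drags (pushed sideways near one end, 27 mm off the axis: under 2 N against 8 N, felt only while it turns). The one that drags lies in any of the three pockets and looks no different
- seal_a: rubber dust seal inside housing a, its origin 15 mm above the underside and 11 mm from its axis along housing x; out of sight and out of reach. In the bearing that drags it presses on the shaft with about 8 N, in a sound one it clears it; its pose is the same either way and tells nothing (only the judge reads that force)
- tang_b_grip (a point): point to grip on the steel tang (flat upright key, 64 mm long, 12 mm thick, 44 mm tall, standing in the middle of the housing) of one of three outwardly identical turntable pivots; on the turning axis, 26 mm above the housing's top and 18 mm below the tang's top. x = along the tang's 64 mm length, y = across its 12 mm thickness, z = up along the turning axis. The tang is also the handle for lifting the pivot
- pivot_b_mid (a point): centre of the square cast housing (60 x 60 mm, 28 mm high with its round boss; whole pivot 0.6 to 0.85 kg) of the same pivot, 14 mm above its underside; tang_b_grip is 40 mm above it. x and y = along the housing's sides, z = up. At the start it sits loosely in a pocket of the rack
- tang_b (a joint): angle of that tang, rad, counter-clockwise from above; 0 = along the housing's x; starts within 0.2 of 0; no stops; stays where it is left, no coasting. Torque to turn it: under 0.05 N m if sound, about 0.23 N m if it drags (pushed sideways near one end, 27 mm off the axis: under 2 N against 8 N, felt only while it turns). The one that drags lies in any of the three pockets and looks no different
- seal_b: rubber dust seal inside housing b, its origin 15 mm above the underside and 11 mm from its axis along housing x; out of sight and out of reach. In the bearing that drags it presses on the shaft with about 8 N, in a sound one it clears it; its pose is the same either way and tells nothing (only the judge reads that force)
- tang_c_grip (a point): point to grip on the steel tang (flat upright key, 64 mm long, 12 mm thick, 44 mm tall, standing in the middle of the housing) of one of three outwardly identical turntable pivots; on the turning axis, 26 mm above the housing's top and 18 mm below the tang's top. x = along the tang's 64 mm length, y = across its 12 mm thickness, z = up along the turning axis. The tang is also the handle for lifting the pivot
- pivot_c_mid (a point): centre of the square cast housing (60 x 60 mm, 28 mm high with its round boss; whole pivot 0.6 to 0.85 kg) of the same pivot, 14 mm above its underside; tang_c_grip is 40 mm above it. x and y = along the housing's sides, z = up. At the start it sits loosely in a pocket of the rack
- tang_c (a joint): angle of that tang, rad, counter-clockwise from above; 0 = along the housing's x; starts within 0.2 of 0; no stops; stays where it is left, no coasting. Torque to turn it: under 0.05 N m if sound, about 0.23 N m if it drags (pushed sideways near one end, 27 mm off the axis: under 2 N against 8 N, felt only while it turns). The one that drags lies in any of the three pockets and looks no different
- seal_c: rubber dust seal inside housing c, its origin 15 mm above the underside and 11 mm from its axis along housing x; out of sight and out of reach. In the bearing that drags it presses on the shaft with about 8 N, in a sound one it clears it; its pose is the same either way and tells nothing (only the judge reads that force)
- rack: fixed plywood rack, 135 x 345 x 22 mm; origin at the centre of its underside, on the table; y along its length. Three square pockets, 63 x 63 mm, 15 mm deep (floor 7 mm above the table), centred at rack x = -22 mm, y = -105, 0, +105 mm, hold the pivots square to the rack. It also carries a small tin and a washer on the ledge at rack x = +43 mm
- tray: fixed black repair tray, 200 x 140 mm, walls 4 mm thick and 26 mm high, with a wooden seat block (100 x 100 mm, top 26 mm above the table) in it. Origin on the table, under the centre of the block's one square pocket (63 x 63 mm, 15 mm deep, bevelled mouth), whose sides lie along tray x and y; the tray reaches from x = -70 to +130 mm about the origin. Rigid, so force builds up quickly
- tray_floor (a point): centre of the floor of the tray's pocket, 11 mm above the table; a seated pivot's underside rests here (its housing centre 14 mm above, its tang_grip 54 mm above), square to the pocket, any of the four ways round
- grease_tin: loose round tin, 38 mm across, 26 mm tall, on the rack's ledge (bystander); centre of its underside
- rubber_foot: loose black rubber foot, 32 mm across, 14 mm tall, lying in the tray beyond the block (bystander); centre of its underside
- screwdriver: loose screwdriver 200 mm long or so, lying on the table at the right of the rack (bystander)
- brush: loose brush lying on the table beyond the rack (bystander)
- glaze_jar: loose white jar, 60 mm across, 75 mm tall, beyond rack and tray (bystander); centre of its underside
- bowl: loose white bowl, 130 mm across, 55 mm tall, beyond the rack (bystander); centre of its underside
- old_washer: loose flat steel washer, 36 mm across, 6 mm thick, on the rack's ledge (bystander); centre of its underside

How it is judged:
On the way, in this order (a step that is already met when the one before it is completed fails the run):
1. all three tangs stand turned well away from where they were (at least 0.5 rad from square to the housing) ((value of joint tang_a above 0.5 rad or value of joint tang_a below -0.5 rad) and (value of joint tang_b above 0.5 rad or value of joint tang_b below -0.5 rad) and (value of joint tang_c above 0.5 rad or value of joint tang_c below -0.5 rad)), for 0.2 s.
2. the pivot that drags is lifted clear of the rack (((contact force between seal_a and anything else above 2 N and height (world z) of pivot_a_mid above 0.04 m) or (contact force between seal_b and anything else above 2 N and height (world z) of pivot_b_mid above 0.04 m) or (contact force between seal_c and anything else above 2 N and height (world z) of pivot_c_mid above 0.04 m))), for 0.1 s.
At the end, for the whole second after the job is handed in: The pivot that drags sits in the tray's pocket: centred within 4 mm, its underside within 3 mm of the pocket's floor, upright within 0.06 rad. The two sound pivots are within 8 mm of where they started in the rack and upright within 0.06 rad. Everything is released (((contact force between seal_a and anything else above 2 N and horizontal distance between pivot_a_mid and tray_floor below 0.004 m and z of pivot_a_mid in the frame of tray below 0.028 m) or (contact force between seal_b and anything else above 2 N and horizontal distance between pivot_b_mid and tray_floor below 0.004 m and z of pivot_b_mid in the frame of tray below 0.028 m) or (contact force between seal_c and anything else above 2 N and horizontal distance between pivot_c_mid and tray_floor below 0.004 m and z of pivot_c_mid in the frame of tray below 0.028 m)) and (contact force between seal_a and anything else above 2 N or (contact force between seal_a and anything else below 1 N and distance of pivot_a_mid from where it was at the start of the episode below 0.008 m)) and (contact force between seal_b and anything else above 2 N or (contact force between seal_b and anything else below 1 N and distance of pivot_b_mid from where it was at the start of the episode below 0.008 m)) and (contact force between seal_c and anything else above 2 N or (contact force between seal_c and anything else below 1 N and distance of pivot_c_mid from where it was at the start of the episode below 0.008 m)) and angle between each of pivot_a_mid, pivot_b_mid, pivot_c_mid's own z axis and vertical below 0.06 rad); the robot touches nothing.
It fails at once if a sound pivot is taken out of its pocket (moved more than 12 mm) ((contact force between seal_a and anything else below 1 N and distance of pivot_a_mid from where it was at the start of the episode above 0.012 m) or (contact force between seal_b and anything else below 1 N and distance of pivot_b_mid from where it was at the start of the episode above 0.012 m) or (contact force between seal_c and anything else below 1 N and distance of pivot_c_mid from where it was at the start of the episode above 0.012 m)).
It fails at once if the tray or its seat block is pushed, struck or dropped on with more than 35 N (contact force between tray and anything else above 35 N).
It fails at once if a bystander is moved more than 25 mm (distance of any of grease_tin, rubber_foot, screwdriver, brush, glaze_jar, bowl, old_washer from where it was at the start of the episode above 0.025 m).
It also fails if it takes over 72 s, if anything falls off the work surface, if the arm or the gripper's body presses on something with over 40 N, if the wrist force passes 120 N, or if a joint passes its speed limit or range.

## Working session

There is one attempt and no reset: what is moved stays moved. The work goes in short steps, each a Python script; the robot and the scene stay as the last script left them, time stands still between calls to the robot, and variables do not carry over. Pictures are saved under pics/ and viewed, about 8 in all and at most 12, crops included, and the job is handed in when it is done.

```bash
mkdir -p pics; ls; cat > h.py <<'E'
import numpy as np, cv2
from bench import env, solver, vision, spotter, status
def snap(cam,fn=None):
    im=vision.snapshot(cam)
    if fn: cv2.imwrite('pics/'+fn,im[:,:,::-1])
    return im
def ray(cam,px):
    c=vision.calibration(cam);K=np.array(c['mtx']);T=np.array(c['cam_to_world'])
    d=np.linalg.inv(K)@[px[0],px[1],1]
    return T[:3,3],T[:3,:3]@d
def at_z(cam,px,z):
    o,d=ray(cam,px);return o+d*(z-o[2])/d[2]
def proj(cam,P):
    c=vision.calibration(cam);K=np.array(c['mtx']);T=np.linalg.inv(np.array(c['cam_to_world']))
    p=K@(T[:3,:3]@P+T[:3,3]);return p[:2]/p[2]
E
python3 - <<'E'
from h import *
Z=dict(tang_a_grip=.061,pivot_a_mid=.021,rack=0,tray=0,tray_floor=.011,grease_tin=.022,old_washer=.022,rubber_foot=.004,glaze_jar=0,bowl=0,screwdriver=.01,brush=.01)
for cam in ('top','side'):
    snap(cam,cam+'0.png')
    print(cam,np.round(vision.calibration(cam)['cam_to_world'],2).tolist())
    for q,z in Z.items():
        for r in spotter.landmark_of(q,cam)[:4]:
            if r['score']<.3: continue
            px=np.array(r['point'])*[640,480]
            print(q,round(r['score'],2),px.round(),at_z(cam,px,z).round(3))
print(status.read_time(),status.read_ee_pos(),status.read_eef_rot(),status.read_grip_width())
E
```

```text
pics
top [[-0.02, -0.99, 0.14, 0.53], [-1.0, 0.02, 0.0, -0.1], [-0.0, -0.14, -0.99, 0.85], [0.0, 0.0, 0.0, 1.0]]
tang_a_grip 0.82 [288. 313.] [ 0.517 -0.045  0.061]
pivot_a_mid 0.86 [289. 312.] [ 0.517 -0.044  0.021]
rack 0.86 [344. 307.] [ 0.524 -0.149  0.   ]
tray 0.95 [157. 312.] [0.522 0.212 0.   ]
tray_floor 0.8 [156. 311.] [0.525 0.208 0.011]
grease_tin 0.9 [372. 293.] [ 0.551 -0.2    0.022]
grease_tin 0.73 [401. 328.] [ 0.485 -0.253  0.022]
grease_tin 0.31 [183. 190.] [0.757 0.159 0.022]
old_washer 0.72 [340. 321.] [ 0.5   -0.139  0.022]
old_washer 0.48 [322. 285.] [ 0.567 -0.107  0.022]
rubber_foot 0.73 [169. 263.] [0.618 0.189 0.004]
glaze_jar 0.68 [186. 191.] [0.762 0.161 0.   ]
bowl 0.89 [261. 193.] [0.754 0.011 0.   ]
bowl 0.37 [345. 324.] [ 0.493 -0.15   0.   ]
screwdriver 0.71 [483. 299.] [ 0.534 -0.413  0.01 ]
brush 0.94 [381. 184.] [ 0.764 -0.228  0.01 ]
side [[0.92, -0.23, 0.32, 0.25], [-0.39, -0.53, 0.75, -1.01], [-0.0, -0.82, -0.58, 0.75], [0.0, 0.0, 0.0, 1.0]]
tang_a_grip 0.8 [263. 227.] [ 0.518 -0.033  0.061]
pivot_a_mid 0.62 [273. 273.] [ 0.502 -0.142  0.021]
pivot_a_mid 0.55 [264. 244.] [ 0.516 -0.041  0.021]
rack 0.57 [284. 280.] [ 0.523 -0.148  0.   ]
tray 0.63 [237. 197.] [0.524 0.206 0.   ]
tray_floor 0.65 [235. 192.] [0.523 0.213 0.011]
grease_tin 0.57 [307. 285.] [ 0.551 -0.205  0.022]
old_washer 0.69 [295. 258.] [ 0.561 -0.114  0.022]
rubber_foot 0.52 [271. 190.] [0.611 0.197 0.004]
glaze_jar 0.93 [331. 181.] [0.773 0.184 0.   ]
bowl 0.79 [356. 217.] [0.761 0.006 0.   ]
screwdriver 0.76 [344. 371.] [ 0.531 -0.423  0.01 ]
brush 0.94 [408. 277.] [ 0.757 -0.249  0.01 ]
1.3 [0.28505145 0.58421274 0.18771895] [3.14149673e+00 7.27627245e-05 2.68763144e+00] 0.09174778505086949
```

View pics/top0.png

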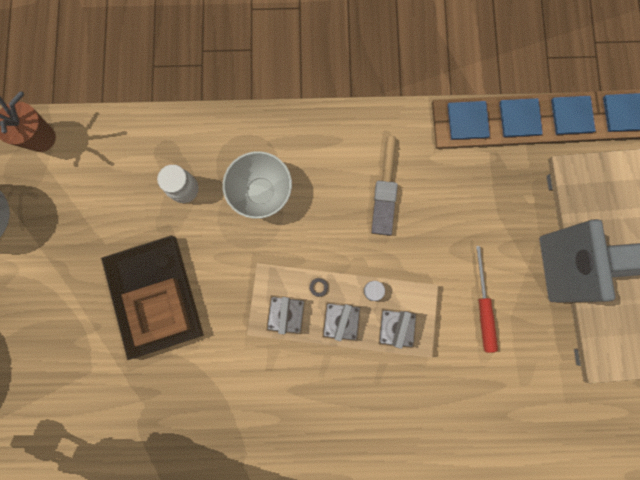

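```bash
python3 -c "
import cv2
im=cv2.imread('pics/side0.png')[140:400,180:440]
cv2.imwrite('pics/side0c.png',cv2.resize(im,(600,600),interpolation=cv2.INTER_CUBIC))"
```

```text
(no output)
```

View pics/side0c.png

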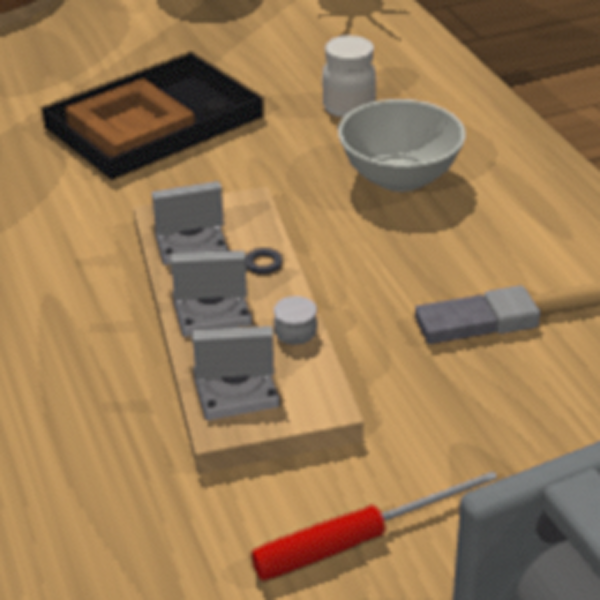

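The top view shows the pivots at about (287,314), (341,322) and (398,328), with tangs nearly along world x. The tray pocket is at (156,311), the washer at (319,287) and the tin at (374,291). The side crop agrees. Next I'll look from near with the wrist camera.

```bash
cat >> h.py <<'E'
def fish_setup():
    from scipy.spatial.transform import Rotation as R
    p=np.array(status.read_ee_pos());Rm=R.from_euler('xyz',status.read_eef_rot()).as_matrix()
    c=vision.calibration('wrist');T=np.array(c['tool_from_camera']);K=np.array(c['mtx'])
    M=np.eye(4);M[:3,:3]=Rm;M[:3,3]=p
    return M@T,K
def fish_at_z(W,px,z):
    M,K=W
    v=np.array([(px[0]-K[0,2])/K[0,0],(px[1]-K[1,2])/K[1,1]]);r=np.linalg.norm(v)
    d=np.array([*(v/max(r,1e-9)*np.sin(r)),np.cos(r)]);d=M[:3,:3]@d
    return M[:3,3]+d*(z-M[2,3])/d[2]
def fish_proj(W,P):
    M,K=W;c=np.linalg.inv(M)@np.append(P,1);n=np.hypot(c[0],c[1]);r=np.arctan2(n,c[2])
    return np.array([K[0,2]+K[0,0]*r*c[0]/n,K[1,2]+K[1,1]*r*c[1]/n])
E
python3 - <<'E'
from h import *
print(np.round(vision.calibration('wrist')['tool_from_camera'],3),vision.calibration('wrist')['mtx'])
for yaw in (-.153,-.153+.75,-.153-.75,3,3.7,2.3):
    for p in ((.517,-.045,.05),(.485,-.253,.05),(.524,.21,.07)):
        q=solver.ik(p,[np.pi,0,yaw]);print(yaw,p,None if q is None else np.round(q,2))
env.move_straight([.285,.584,.28])
yaw=np.pi-.153
env.goto([.46,-.15,.27],[np.pi,0,yaw])
W=fish_setup();snap('wrist','w1.png');print(status.read_ee_pos(),status.read_time())
for q,z in dict(tang_a_grip=.061,pivot_a_mid=.021,rack=0,tray_floor=.011,tray=0,grease_tin=.022,old_washer=.022).items():
    for r in spotter.landmark_of(q,'wrist')[:4]:
        if r['score']<.3: continue
        px=np.array(r['point'])*[640,480]
        print(q,round(r['score'],2),px.round(),fish_at_z(W,px,z).round(4))
E
```

```text
[[ 0.    -0.966 -0.257  0.072]
 [ 1.     0.     0.    -0.   ]
 [-0.    -0.257  0.966 -0.197]
 [ 0.     0.     0.     1.   ]] [[371.64829954   0.         323.32403517]
 [  0.         371.64829954 244.49263956]
 [  0.           0.           1.        ]]
-0.153 (0.517, -0.045, 0.05) [-0.56  0.54  0.74  2.06 -0.54  0.74 -1.2 ]
-0.153 (0.485, -0.253, 0.05) [-0.38  0.76  1.1   2.01 -0.87  0.94 -0.53]
-0.153 (0.524, 0.21, 0.07) [-0.92  0.53  0.62  1.94 -0.43  0.8  -1.78]
0.597 (0.517, -0.045, 0.05) [-0.46  0.5   0.61  2.06 -0.43  0.71 -0.55]
0.597 (0.485, -0.253, 0.05) [-0.34  0.72  1.04  2.01 -0.82  0.91  0.17]
0.597 (0.524, 0.21, 0.07) [-0.82  0.51  0.48  1.93 -0.32  0.78 -1.13]
-0.903 (0.517, -0.045, 0.05) [-0.9   0.93  1.34  2.08 -1.07  1.1  -1.49]
-0.903 (0.485, -0.253, 0.05) [-0.38  0.77  1.11  2.01 -0.88  0.95 -1.27]
-0.903 (0.524, 0.21, 0.07) [-1.32  0.95  1.34  1.96 -1.04  1.17 -2.02]
3 (0.517, -0.045, 0.05) [-0.2   0.45  0.28  2.04 -0.19  0.68  1.63]
3 (0.485, -0.253, 0.05) [ 0.06  0.51  0.46  1.98 -0.33  0.72  2.15]
3 (0.524, 0.21, 0.07) [-0.49  0.47  0.06  1.91 -0.04  0.76  1.02]
3.7 (0.517, -0.045, 0.05) [-0.1   0.44  0.15  2.03 -0.11  0.67  2.25]
3.7 (0.485, -0.253, 0.05) [ 0.08  0.51  0.44  1.98 -0.32  0.72  2.83]
3.7 (0.524, 0.21, 0.07) [-0.38  0.48 -0.08  1.9   0.05  0.76  1.64]
2.3 (0.517, -0.045, 0.05) [-0.29  0.46  0.38  2.05 -0.27  0.68  1.  ]
2.3 (0.485, -0.253, 0.05) [-0.08  0.55  0.65  1.99 -0.48  0.75  1.58]
2.3 (0.524, 0.21, 0.07) [-0.59  0.48  0.19  1.92 -0.13  0.76  0.4 ]
[ 0.46032423 -0.14931955  0.26994941] 4.7833
tang_a_grip 0.92 [426. 242.] [ 0.511 -0.037  0.061]
rack 0.7 [331. 254.] [ 0.5268 -0.1497  0.    ]
tray_floor 0.58 [570. 216.] [0.5204 0.2073 0.011 ]
tray_floor 0.53 [249. 241.] [ 0.4899 -0.2506  0.011 ]
tray 0.83 [568. 218.] [0.5264 0.2113 0.    ]
grease_tin 0.82 [295. 287.] [ 0.5568 -0.2014  0.022 ]
old_washer 0.89 [375. 284.] [ 0.568  -0.0987  0.022 ]
```

View pics/w1.png

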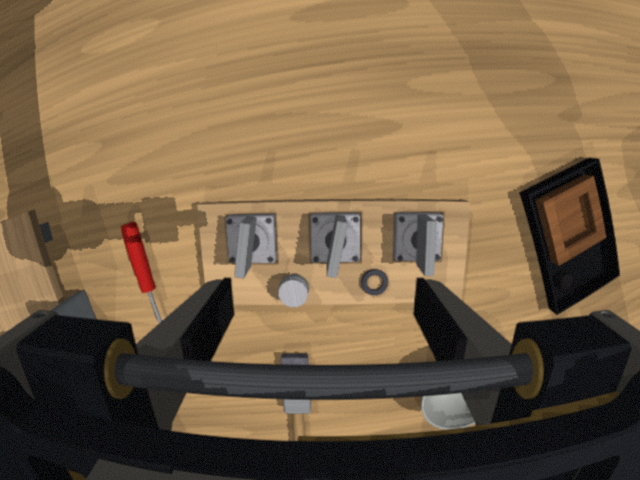

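The wrist view shows rack-top corners near (198,205), (468,201), (464,305) and (204,308), and tang tops near (430,217)→(431,275), (343,217)→(333,276) and (256,222)→(241,276). I'll fit the rack and tang poses with an overlay check.

```bash
cat > fit.py <<'E'
from h import *
from scipy.optimize import least_squares
def rackpt(th,x,y,z):
    c,s=np.cos(th[2]),np.sin(th[2]);return np.array([th[0]+c*x-s*y,th[1]+s*x+c*y,z])
E
python3 - <<'E'
from fit import *
W=fish_setup();im=cv2.imread('pics/w1.png')
C=[(-.0675,-.1725),(-.0675,.1725),(.0675,.1725),(.0675,-.1725)]
px=np.array([(198,205),(468,201),(464,305),(204,308)],float)
g=cv2.cvtColor(im,cv2.COLOR_BGR2GRAY)
s=least_squares(lambda t:np.concatenate([fish_proj(W,rackpt(t,*c,.022))-p for c,p in zip(C,px)]),[.524,-.149,-.15])
t=s.x;print('rack',t.round(4),s.fun.round(1))
T=[(.075,.165),(-.063,.165),(-.063,.235)]
for n,y in zip('abc',(.105,0,-.105)):
    print(n,rackpt(t,-.022,y,.061).round(4))
for n,(p,q) in dict(a=((430,217),(431,275)),b=((343,217),(333,276)),c=((256,222),(241,276))).items():
    P,Q=fish_at_z(W,p,.079),fish_at_z(W,q,.079);d=Q-P
    print(n,'tang',((P+Q)/2).round(4),np.linalg.norm(d).round(4),np.arctan2(d[1],d[0]).round(3))
big=cv2.resize(im[180:330,180:480],None,fx=2.6,fy=2.6,interpolation=cv2.INTER_CUBIC)
def dr(poly,col):
    pts=np.array([(fish_proj(W,p)-[180,180])*2.6 for p in poly]).astype(int);cv2.polylines(big,[pts],True,col,1)
dr([rackpt(t,*c,.022) for c in C],(0,255,0))
for y in (.105,0,-.105):
    dr([rackpt(t,-.022+a,y+b,.022) for a,b in ((-.0315,-.0315),(-.0315,.0315),(.0315,.0315),(.0315,-.0315))],(0,255,255))
cv2.imwrite('pics/o1.png',big)
E
```

```text
rack [ 0.5239 -0.1455 -0.1385] [-1.3  1.7  1.4  2.5 -3.5 -3.3  3.2 -2.3]
a [ 0.5166 -0.0384  0.061 ]
b [ 0.5021 -0.1424  0.061 ]
c [ 0.4876 -0.2464  0.061 ]
a tang [ 0.5115 -0.0372  0.079 ] 0.0673 -0.058
b tang [ 0.4963 -0.1397  0.079 ] 0.0671 -0.305
c tang [ 0.4842 -0.2373  0.079 ] 0.065 -0.47
```

View pics/o1.png

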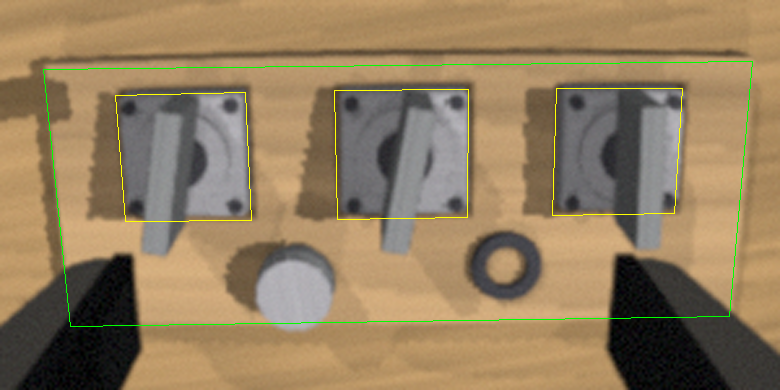

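The overlay fits the housings to within 1–2 px. My earlier tang end points included the side faces, so I'll re-read the tang tops from this crop: a (655,107)→(648,248), b (421,108)→(394,253), c (170,112)→(155,255).

```bash
python3 - <<'E'
from fit import *
W=fish_setup()
for n,(p,q) in dict(a=((655,107),(648,248)),b=((421,108),(394,253)),c=((170,112),(155,255))).items():
    p,q=[np.array(v)/2.6+180 for v in (p,q)]
    P,Q=fish_at_z(W,p,.079),fish_at_z(W,q,.079);d=Q-P
    print(n,'tang',((P+Q)/2).round(4),np.linalg.norm(d).round(4),np.arctan2(d[1],d[0]).round(3))
# closer look over b, then a, c
yaw=np.pi-.14
for n,p in dict(a=(.5166,-.0384),b=(.5021,-.1424),c=(.4876,-.2464)).items():
    env.goto([p[0]-.03,p[1],.18],[np.pi,0,yaw])
    W=fish_setup();snap('wrist',f'n_{n}.png')
    for q,z in dict(tang_a_grip=.061,pivot_a_mid=.021).items():
        for r in spotter.landmark_of(q,'wrist')[:2]:
            if r['score']<.3: continue
            px=np.array(r['point'])*[640,480]
            print(n,q,round(r['score'],2),px.round(),fish_at_z(W,px,z).round(4))
    np.save(f'W_{n}.npy',W[0])
print(status.read_time())
ims=[cv2.imread(f'pics/n_{n}.png')[120:420,170:470] for n in 'cba']
cv2.imwrite('pics/n_all.png',cv2.resize(np.hstack(ims),(798,266)))
E
```

```text
a tang [ 0.514  -0.0374  0.079 ] 0.0628 -0.124
b tang [ 0.4993 -0.1415  0.079 ] 0.0638 -0.321
c tang [ 0.485  -0.2443  0.079 ] 0.064 -0.314
a tang_a_grip 0.71 [333. 257.] [ 0.5118 -0.0351  0.061 ]
a pivot_a_mid 0.69 [329. 250.] [ 0.5163 -0.0387  0.021 ]
a pivot_a_mid 0.52 [217. 262.] [ 0.513  -0.1553  0.021 ]
b tang_a_grip 0.63 [444. 254.] [ 0.5097 -0.0376  0.061 ]
b pivot_a_mid 0.96 [431. 248.] [ 0.5145 -0.0382  0.021 ]
b pivot_a_mid 0.73 [219. 258.] [ 0.4941 -0.2557  0.021 ]
c tang_a_grip 0.89 [537. 257.] [ 0.5121 -0.0387  0.061 ]
c pivot_a_mid 0.82 [518. 247.] [ 0.513  -0.0388  0.021 ]
7.2167
```

View pics/n_all.png

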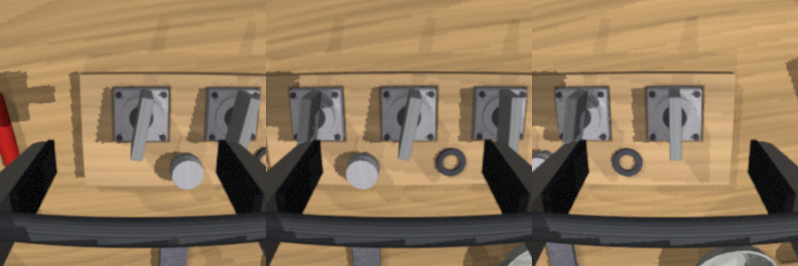

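```bash
cat > turn.py <<'E'
from h import *
import sys
def turn(x,y,yaw0,dyaw,n=9):
    O=lambda w:[np.pi,0,w]
    env.goto([x,y,.16],O(yaw0))
    hit=env.move_straight([x,y,.043],O(yaw0),v=.1,force_limit=8)
    print('hit',hit,np.round(status.read_ee_pos(),4))
    if hit: return
    t0=np.array(status.read_torque())
    env.grab(15); print('w',round(status.read_grip_width(),4),'F',np.round(status.read_ft_force(),2),'T',np.round(status.read_torque(),3),'T0',t0.round(3))
    for i in range(1,n+1):
        env.goto([x,y,.043],O(yaw0+dyaw*i/n))
        print(i,np.round(status.read_torque(),3),np.round(status.read_ft_force(),2),'w',round(status.read_grip_width(),4))
    env.open_gripper()
    print('open T',np.round(status.read_torque(),3))
    env.move_straight([x,y,.16],v=.15)
    print(np.round(status.read_ee_pos(),4),status.read_time())
E
python3 - <<'E'
from turn import *
turn(.515,-.038,np.pi-.124,-.85)
E
```

```text
hit False [ 0.5155 -0.038   0.0435]
w 0.0117 F [1.17 2.5  0.63] T [ 0.692 -0.073 -0.015] T0 [ 0.036 -0.03  -0.01 ]
1 [ 0.804 -0.123 -0.007] [-0.3   3.46  0.3 ] w 0.0115
2 [ 0.911 -0.092  0.035] [0.65 3.39 0.22] w 0.0115
3 [ 0.569 -0.262  0.012] [ 1.24  2.17 -0.66] w 0.0118
4 [ 0.389 -0.325 -0.104] [ 0.95  2.47 -1.8 ] w 0.012
5 [ 0.296 -0.287 -0.062] [ 1.64  1.91 -2.94] w 0.0118
6 [ 0.105 -0.301 -0.058] [ 1.36  0.11 -2.65] w 0.0121
7 [ 0.022 -0.299 -0.049] [ 1.52 -0.22 -2.95] w 0.0117
8 [-0.179 -0.157 -0.017] [ 0.69 -1.31 -2.88] w 0.0115
9 [-0.442 -0.11  -0.05 ] [ 0.73 -0.92 -3.96] w 0.0115
open T [-0.029  0.042 -0.015]
[ 0.5144 -0.0377  0.1593] 15.0083
```

```bash
python3 - <<'E'
from turn import *
turn(.5003,-.142,np.pi-.32,-.85)
env.move_straight([.49,-.2,.22])
turn(.486,-.2447,-.314,.9)
E
```

```text
hit False [ 0.5008 -0.1422  0.0435]
w 0.0121 F [0.31 1.72 0.12] T [ 0.536 -0.236 -0.025] T0 [ 0.017 -0.001 -0.049]
1 [ 0.259 -0.287 -0.015] [ 0.8   1.36 -1.83] w 0.0118
2 [ 0.228 -0.311 -0.065] [ 0.67  2.27 -3.24] w 0.0118
3 [ 0.13  -0.25  -0.012] [ 0.98 -0.25 -2.86] w 0.012
4 [ 0.1   -0.19  -0.007] [ 0.2   0.56 -2.6 ] w 0.0119
5 [-0.027 -0.078 -0.021] [-0.13  0.16 -3.2 ] w 0.0122
6 [-0.144  0.015 -0.008] [-0.56 -1.01 -3.54] w 0.0115
7 [-0.222  0.092 -0.052] [-0.71 -1.37 -3.56] w 0.0118
8 [-0.098  0.145 -0.031] [ 0.14 -0.85 -3.24] w 0.0121
9 [ 0.044  0.3   -0.051] [-1.29  0.47 -2.06] w 0.0119
open T [-0.007  0.008  0.028]
[ 0.4998 -0.1416  0.1593] 22.6833
hit False [ 0.4863 -0.2449  0.0435]
w 0.0121 F [-0.28 -0.66 -1.76] T [-0.299  0.208  0.01 ] T0 [0.048 0.216 0.002]
1 [-0.387  0.178  0.018] [-0.55 -2.8  -1.56] w 0.0115
2 [-0.456  0.226 -0.019] [-0.44 -2.18 -1.4 ] w 0.0115
3 [-0.434  0.273  0.01 ] [ 0.09 -1.5  -1.79] w 0.0115
4 [-0.285  0.209 -0.011] [-0.02 -1.71 -2.06] w 0.0116
5 [-0.235  0.295 -0.014] [-0.74 -0.57 -0.06] w 0.012
6 [-0.155  0.341  0.01 ] [-1.38 -0.65 -0.24] w 0.012
7 [ 0.005  0.387 -0.041] [-1.45 -0.07  0.65] w 0.0115
8 [ 0.214  0.502 -0.018] [-1.87  1.18  1.51] w 0.0121
9 [ 0.365  0.623 -0.013] [-2.44  1.93  1.26] w 0.0117
open T [ 0.017  0.163 -0.024]
[ 0.4856 -0.2442  0.1592] 31.8583
```

Reading torque after each stop tells nothing, because the drag only shows while a tang is turning. I'll feel for it with a slow sideways push of the closed fingers near each tang's end, in the direction that turns it further from square.

```bash
cat > push.py <<'E'
from h import *
def push(x,y,th,sgn,yaw,branch=-1):
    """th world tang angle; sgn=+1 ccw. push at end -u, towards -sgn*perp"""
    u=np.array([np.cos(th),np.sin(th)]);p=np.array([-u[1],u[0]])
    c=np.array([x,y]);s=c-.022*u+sgn*.031*p;e=s-sgn*.018*p
    O=[np.pi,0,yaw]
    env.goto([*s,.105],O)
    hit=env.move_straight([*s,.046],O,v=.15,force_limit=8)
    if hit: print('HIT down',status.read_ee_pos(),status.read_ft_force());return
    f0=np.array(status.read_ft_force())
    r=env.move_straight([*e,.046],v=.03,force_limit=4.5)
    f=np.array(status.read_ft_force());tr=np.linalg.norm(np.array(status.read_ee_pos())[:2]-s)
    print('stopped',r,'travel',tr.round(4),'dF along push',(((f-f0)[:2]@(-sgn*p)).round(2)),f0.round(2),f.round(2))
    env.move_straight([*s,.046],v=.15);env.move_straight([*s,.105],v=.2)
    print('t',status.read_time())
    return r
E
python3 - <<'E'
from push import *
env.grab(15)
push(.486,-.2447,.586,1,.586)
push(.5003,-.142,-1.17,-1,-1.17)
E
```

```text
stopped True travel 0.0114 dF along push -3.17 [-0.3  -0.45  0.52] [-0.64  3.13  2.38]
t 35.2667
stopped True travel 0.0144 dF along push -1.34 [ 0.9  -0.48  0.21] [-0.91  0.34  0.63]
t 38.7333
```

```bash
sed -i 's/force_limit=4.5/force_limit=6.5/' push.py; python3 - <<'E'
from push import *
push(.515,-.038,-.974,-1,-.974)
W=fish_setup();np.save('W2.npy',W[0]);snap('wrist','w2.png')
snap('top','t2.png')
a=cv2.resize(cv2.imread('pics/t2.png')[250:370,220:460],(800,400),interpolation=cv2.INTER_CUBIC)
cv2.imwrite('pics/t2c.png',a)
E
```

```text
stopped False travel 0.0181 dF along push -0.47 [ 0.01 -0.69  1.17] [-2.01  1.45  0.6 ]
t 41.2083
```

View pics/t2c.png

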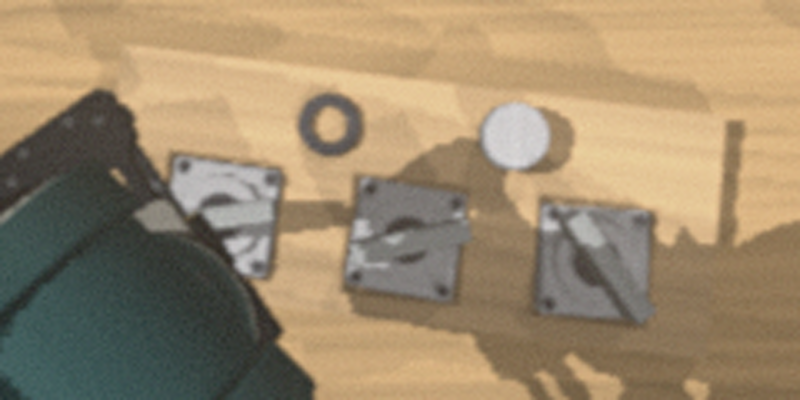

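Tang a turned freely through the whole push. b turned about 0.2 rad further, to roughly −1.40. c barely moved (about 0.6) while pushing back, so c looks stiff. The pictures already taken give the tray fit at no robot time, and I'll make one decisive re-push on c.

```bash
cat > tray.py <<'E'
from fit import *
def block_mask(im):
    h=cv2.cvtColor(im,cv2.COLOR_BGR2HSV);return h
def fit_block(im,back,roi):
    """brown block outline -> centre, yaw on z=.026"""
    x0,y0,x1,y1=roi;b,g,r=[im[y0:y1,x0:x1,i].astype(float) for i in range(3)]
    m=((r/(b+1)>2.0)&(r>70)).astype(np.uint8)
    m=cv2.morphologyEx(m,cv2.MORPH_CLOSE,np.ones((5,5)))
    cs,_=cv2.findContours(m,cv2.RETR_EXTERNAL,cv2.CHAIN_APPROX_NONE);c=max(cs,key=cv2.contourArea)
    P=np.array([back(p[0]+[x0,y0]) for p in c])[:,:2]*1000
    (cx,cy),(w,h),a=cv2.minAreaRect(cv2.convexHull(P.astype(np.float32)))
    return cx,cy,w,h,a
E
python3 - <<'E'
from tray import *
im=cv2.imread('pics/top0.png');print(im[292,150],im[300,180],im[260,140],im[370,150])
print(fit_block(im,lambda p:at_z('top',p,.026),(95,230,210,365)))
from scipy.spatial.transform import Rotation as R
c=vision.calibration('wrist');M=np.eye(4);M[:3,:3]=R.from_euler('xyz',[np.pi,0,np.pi-.153]).as_matrix();M[:3,3]=[.46032,-.14932,.26995]
W=(M@np.array(c['tool_from_camera']),np.array(c['mtx']))
im2=cv2.imread('pics/w1.png');print(im2[240,560],im2[200,560])
print(fit_block(im2,lambda p:fish_at_z(W,p,.026),(510,150,630,320)))
from push import push
env.move_straight([.45,-.1,.105],v=.3)
print(push(.486,-.2447,.6,1,.6))
E
```

```text
[ 57  87 128] [32 51 71] [41 46 52] [100 141 172]
(524.324951171875, 205.8216552734375, 101.4374771118164, 105.76963806152344, 16.72260284423828)
[ 53  86 129] [ 56  86 130]
(524.338623046875, 207.81520080566406, 101.86616516113281, 101.67649841308594, 16.724510192871094)
stopped True travel 0.0112 dF along push -2.84 [-0.13 -0.02  0.1 ] [-0.62  3.09  0.6 ]
t 44.7167
True
```

Confirmed: c again took 6.5 N without turning, so c is the stiff one. Now I'll lift c and carry it to a viewing point short of the tray.

```bash
python3 - <<'E'
from tray import *
th=.6;O=[np.pi,0,th];x,y=.486,-.2447
env.open_gripper()
env.goto([x,y,.11],O)
print('hit',env.move_straight([x,y,.043],O,v=.15,force_limit=8))
env.grab(40);print('w',status.read_grip_width())
env.move_straight([x,y,.15],v=.12)
print('F',np.round(status.read_ft_force(),1),status.read_time())
yw=th+.431;t=np.array([.524,.208]);d=np.array([np.cos(yw),np.sin(yw)])
env.move_straight([*(t-.085*d),.15],[np.pi,0,yw],v=.35)
W=fish_setup();np.save('W3.npy',W[0]);im=snap('wrist','w3.png')[:,:,::-1].copy()
print(status.read_ee_pos(),status.read_eef_rot(),status.read_grip_width(),status.read_time())
for q,z in dict(tray_floor=.011,tray=0,pivot_a_mid=np.array(status.read_ee_pos())[2]-.021).items():
    for r in spotter.landmark_of(q,'wrist')[:3]:
        px=np.array(r['point'])*[640,480];print(q,round(r['score'],2),px.round(),fish_at_z(W,px,z).round(4))
try: print(fit_block(im,lambda p:fish_at_z(W,p,.026),(0,0,640,480)))
except Exception as e: print(e)
snap('side','s3.png')
E
```

```text
hit False
w 0.011374333438373949
F [ 0.1  0.4 -7.1] 49.2
[0.4804872  0.13234482 0.14994122] [3.14120119e+00 9.80701166e-04 1.02666550e+00] 0.011696777954400892 50.4833
tray_floor 0.9 [319. 127.] [0.5245 0.2114 0.011 ]
tray 0.87 [321. 129.] [0.5256 0.2099 0.    ]
(525.0191040039062, 208.51718139648438, 100.90950775146484, 101.2204818725586, 16.7692928314209)
```

View pics/w3.png

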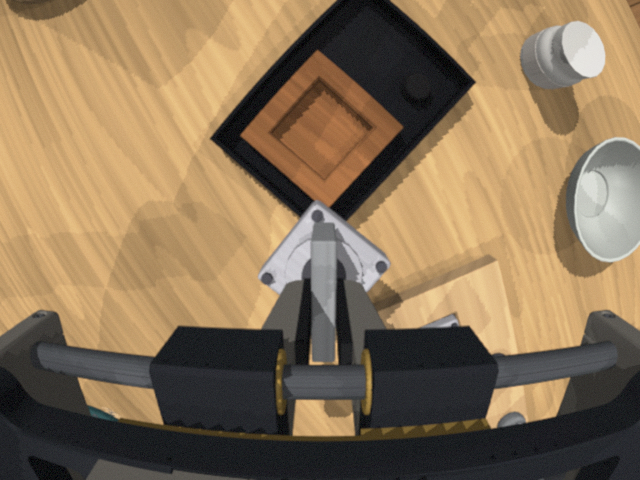

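The pivot hangs upright, with housing corners at about (261,278), (318,201) and (387,262). The pocket centre is at about (320,128). I'll zoom in for the housing's offset and angle in the hand.

```bash
python3 -c "
import cv2
im=cv2.imread('pics/w3.png')[190:310,250:400]
cv2.imwrite('pics/w3c.png',cv2.resize(im,(750,600),interpolation=cv2.INTER_CUBIC))"
```

```text
(no output)
```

View pics/w3c.png

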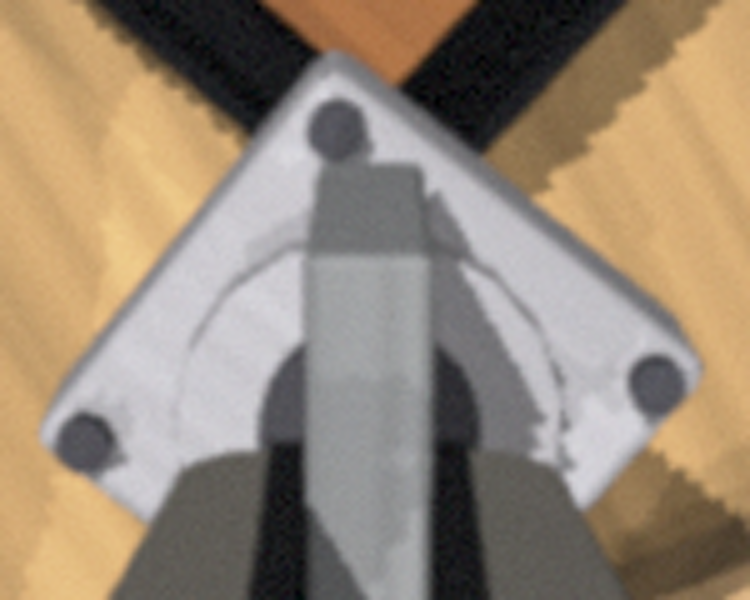

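```bash
python3 - <<'E'
from tray import *
W=(np.load('W3.npy'),np.array(vision.calibration('wrist')['mtx']))
tcp=np.array(status.read_ee_pos());yaw=status.read_eef_rot()[2]
d=np.array([np.cos(yaw),np.sin(yaw)]);n=np.array([-d[1],d[0]])
f=lambda p:[250+p[0]/5,190+p[1]/5]
for h in (.020,.024,.028):
    z=tcp[2]-.035+h
    L,T,R=[fish_at_z(W,f(p),z)[:2] for p in ((86,441),(338,130),(656,385))]
    c=(L+R)/2;e=c-tcp[:2]
    a1=T-L;a2=R-T
    ang=[np.arctan2(v[1],v[0])%(np.pi/2) for v in (a1,a2)]
    print(h,'sides',np.linalg.norm(a1).round(4),np.linalg.norm(a2).round(4),'offs tool-x,perp',(e@d).round(4),(e@n).round(4),'ang',np.round(ang,3),'tooltip',(T-c)@d,(T-c)@n)
    E1=[fish_at_z(W,f(p),z)[:2] for p in ((85,365),(320,62))];E2=[fish_at_z(W,f(p),z)[:2] for p in ((375,75),(670,330))]
    print('  edges',[np.round(np.arctan2(*(q-p)[::-1])%(np.pi/2),3) for p,q in (E1,E2)])
E
```

```text
0.02 sides 0.0492 0.0493 offs tool-x,perp -0.0029 -0.0014 ang [0.349 0.345] tooltip 0.034720728578265116 0.0036503892479321995
  edges [np.float64(0.364), np.float64(0.314)]
0.024 sides 0.0483 0.0484 offs tool-x,perp -0.0015 -0.0014 ang [0.349 0.345] tooltip 0.034063331129760135 0.0035812732853384905
  edges [np.float64(0.364), np.float64(0.314)]
0.028 sides 0.0474 0.0475 offs tool-x,perp -0.0001 -0.0014 ang [0.349 0.345] tooltip 0.03340593368125507 0.0035121573227448626
  edges [np.float64(0.364), np.float64(0.314)]
```

```bash
python3 - <<'E'
from h import *
O=[np.pi,0,.973];t=[.5246,.2104]
env.move_straight([*t,.12],O,v=.15)
env.move_straight([*t,.066],v=.1)
r=env.move_straight([*t,.0455],v=.025,force_limit=7)
print(r,np.round(status.read_ee_pos(),4),np.round(status.read_ft_force(),1),np.round(status.read_torque(),2),status.read_time())
E
```

```text
True [0.5244 0.2103 0.0469] [-0.7 -0.3  4.9] [-0.08  0.36 -0.02] 52.8667
```

The pivot stopped at z = 0.0469 against about 0.047 expected when fully home, so it appears seated. Release and check.

```bash
python3 - <<'E'
from h import *
env.open_gripper()
p=np.array(status.read_ee_pos())
env.move_straight([p[0],p[1],.15],v=.15)
env.move_straight([p[0]-.05,p[1]-.07,.2],v=.25)
W=fish_setup();snap('wrist','w4.png')
print(status.read_time(),np.round(status.read_ft_force(),1))
for q,z in dict(pivot_a_mid=.025,tang_a_grip=.065,tray_floor=.011).items():
    for r in spotter.landmark_of(q,'wrist')[:3]:
        px=np.array(r['point'])*[640,480];print(q,round(r['score'],2),px.round(),fish_at_z(W,px,z).round(4))
im=cv2.imread('pics/w4.png');cv2.imwrite('pics/w4c.png',cv2.resize(im[40:340,130:530],(800,600),interpolation=cv2.INTER_CUBIC))
E
```

```text
55.55 [-0.8  0.6 -1.2]
tray_floor 0.51 [496. 341.] [ 0.5672 -0.1154  0.011 ]
```

View pics/w4c.png

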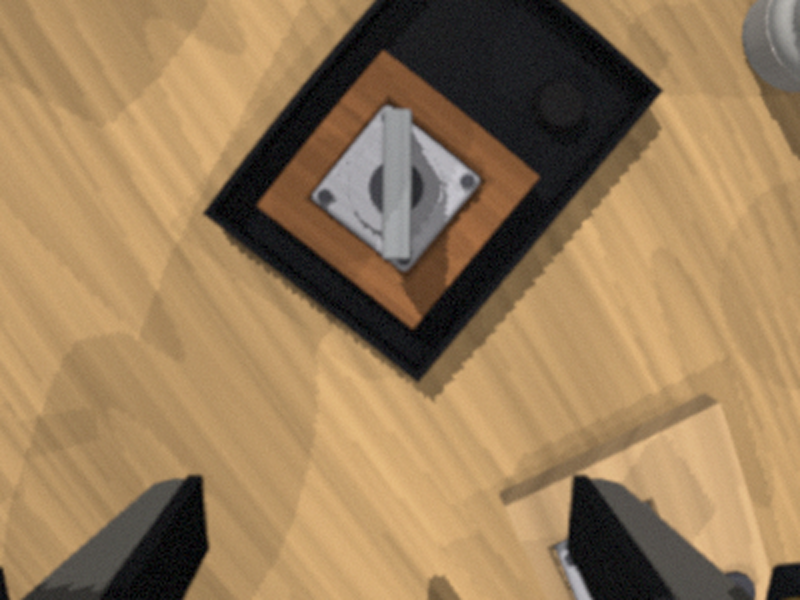

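The picture shows the pivot square and centred in the pocket (housing centre about (396,187), block centre about (398,190)), with the rubber foot in place and the hand clear. I'm handing in.

```bash
python3 -c "
from h import *
env.sign_off();print(status.read_time())"
```

```text
the job is handed in; nothing more can be done
the job is handed in; nothing more can be done
```

I turned all three tangs by about 0.85–0.9 rad and found that pivot c, the one at the rack's right end beside the tin, was the stiff one. It is now in the tray pocket and released. The job was handed in at about 56 s of the 72 s allowed.

**Finding the stiff one:**
- **Gripped turns:** the torque readings taken between turning steps couldn't tell the three apart. I pushed each tang sideways with the closed fingers instead.
- **a:** it turned freely through the whole push with a 6.5 N stop limit that never tripped.
- **b:** it did trip the first, lower limit of 4.5 N, but only after it had turned about 0.2 rad. I read that as noise and took b as sound, without pushing it again.
- **c:** it stopped the fingers twice, at limits of 4.5 N and 6.5 N, while barely turning.

**Placing:** I saw that the housing sat 0.05 rad off square in the grip and corrected that before lowering. The pivot stopped at 0.0469 m tool height, against about 0.047 m expected when fully home. The tool force there was about 5 N upward.

**Last checks:** the final wrist picture shows c square and centred in the pocket, the rubber foot in place and the gripper clear. The spotter network did not find the pivot in that picture, so the check is by eye. I did not re-measure a and b afterwards. b and c were square in their pockets in the top view after the pushes, where the arm partly hid a, and I did not touch a or b again.

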